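# Change over the press's air valves

## Task

On the air header on the bench, shut the valve with the big round disc knob: it stands pulled out, so push it fully home. Only then open the valve with the flat upright paddle knob by pulling that knob out to its stop. Leave the stubby barrel knob home, where it is.

Things in the scene. Friction and masses are not known exactly. Their poses are not given: they have to be found in the camera images.
- header: Fixed steel bar 50 x 420 x 60 mm high, long along its y; origin at the centre of its underside, +x away from the valves, z up. The valves stand against its -x face at y = -0.13, 0, +0.13 m in any order. Gauge near the -y end, 117 mm high; brass caps on top, to 80 mm. Loose couplings 20 mm thick, 24 mm high stand between the valves.
- disc_grip (a point): Big round black disc, 46 mm diameter, 14 mm thick along x. Starts out. Centre of the knob, 60 mm above the bench; axes as the header's. Slides 36 mm along x, -x is out: home at header x = -0.135 m (40 mm before the grey valve body, 50 wide, 70 deep, 76 mm high), out at -0.171. Sprung detent: 6 to 7 N starts it; past half-way it is drawn on to the end stop.
- paddle_grip (a point): Flat upright black plate, 12 mm thick (y), 28 mm long (x), 44 mm high. Starts home. Centre of the knob, 60 mm above the bench; axes as the header's. Slides 36 mm along x, -x is out: home at header x = -0.135 m (40 mm before the grey valve body, 50 wide, 70 deep, 76 mm high), out at -0.171. Sprung detent: 6 to 7 N starts it; past half-way it is drawn on to the end stop.
- barrel_grip (a point): Stubby black cylinder (barrel) along x, 28 mm diameter, 32 mm long. Starts home, stays. Centre of the knob, 60 mm above the bench; axes as the header's. Slides 36 mm along x, -x is out: home at header x = -0.135 m (40 mm before the grey valve body, 50 wide, 70 deep, 76 mm high), out at -0.171. Sprung detent: 6 to 7 N starts it; past half-way it is drawn on to the end stop.

How it is judged:
By the outcome, as a careful person would: the job done as asked, in the order asked, and still so for the second after the job is handed in, with the robot touching nothing.
It also fails if it takes over 42 s, if anything falls off the work surface, if the arm or the gripper's body presses on something with over 40 N, if the wrist force passes 120 N, or if a joint passes its speed limit or range.

## Robot

A 6-joint arm with a two-finger parallel gripper is mounted at the origin on the work surface. World frame = base frame: x ahead of the robot, y to its left, z up, the work surface at z = 0. Lengths are in mm, angles in rad, forces in N, time in s.
With the tool pointing down it reaches from about 275 to 850 mm from the base axis. Payload 5.2 kg.
Tool frame: the origin (TCP) lies at the centre of the arm's flange, where the gripper is bolted on; the fingertips stand 173 mm ahead of it and the grasp point (between the pads) lies 155 mm ahead of it; z points along the fingers, y is the direction in which the jaws open and shut (so a half turn about z gives the same grasp; the last joint's range is limited). The gripper opens to 85 mm and grips with 20 to 120 N. Pads are 22 mm wide; open, the fingers measure 114 mm over their backs; the gripper's body (76 mm by 85 mm) begins 54 mm behind the grasp point. The pads swing forward as they close: fully open they stand 13 mm farther back than shut.
Start: joints at [-0.203, 0.259, 1.535, -0, 1.348, -0.203], TCP at [550.006, 0.022, 404.71] pointing down, gripper open.
Joint ranges: [-3.14, 3.14], [-0.91, 2.08], [0.19, 2.58], [-1.22, 4.36], [0.22, 2.71], [-3.12, 3.12]. Speed limits (rad/s): [2.57, 2.57, 3.14, 3.14, 3.14, 3.14].

## Interface

Orientations are given as a 3x3 rotation matrix whose columns are the frame's x, y, z axes.
In Python, from workcell import manip gives the robot as it stands.
- The arm moves only by the tool play_rows, never from a script. Its argument "series" is a list of rows, each a list of 6 numbers: the shift along the tool's x, y, z in units of 150 mm (1.0 is 150 mm), then the turn, a rotation vector about the tool's x, y, z in units of pi rad (1.0 is pi rad). A call has 1 to 5 rows; each row shifts and turns the commanded pose from where the row before left it, along the tool's axes as they then stand; what a row does not reach is not made up. A row lasts 1/12 s, in which the tool goes at most 41.7 mm and 7.16 degrees, less where a joint would pass 70% of its speed; a pose out of reach is approached as far as the arm can. A call with a number of a shift or a turn outside -1 to 1 is refused whole. A call with a gripper value outside its range is refused whole. "gripper" is the opening, from -1 (shut) to 1 (fully open), so that 0 is half open, set as the call begins (left out, the last holds). The fingers move at their own pace and stop on an object; "force" is the grip in N (left out, the last holds). Time passes only in rows, so rows that do not move let the fingers close. It gives the time, the measured TCP pose, the force and the opening at its end, in the units of the state.
- manip.sense(): the state, without advancing time (a new reading comes with each control period).
- manip.grab_frame(name): name is "scene" or "side" or "wrist"; returns a dict with "pixels" (420x560x3 uint8, red, green, blue), "fx", "fy", "cx", "cy" (pixels), "R" (3x3) and "t" (3): a world point X has camera coordinates R X + t. Camera axes: x right, y down, z forward; pixel columns grow to the right and rows downward; lengths in mm; the calibration is good to about 2 mm. A picture is of the moment at which its call begins. There is no depth.
- manip.finish_job(): hands the job in, once; it reports no verdict.
The state is a dict: "clock": time; "joint_positions": joint angles; "joint_velocities": joint speeds; "joint_efforts": joint torques, N m; "ee_pos": TCP position; "orientation": TCP orientation; "wrist_force": force on the tool from outside, world axes, zero at the start; "moment": the same for the moment, N m; "opening": finger opening in mm.
Only numpy, scipy, OpenCV 4.12 (cv2) and the standard library are available. Lean on these libraries where they do the work, as an engineer would, in place of code of your own. Each camera call takes 0.05 s, during which the arm holds its last target.

## Working session

There is one attempt and no reset: what is moved stays moved. The work goes in short steps, Python scripts to look and compute and a tool call to move; the robot and the scene stay as the last step left them, time stands still between calls to the robot, and variables do not carry over. Pictures are saved under pics/ and viewed, and the job is handed in when it is done.

Besides the shell and the picture viewer there is one more tool, called after ">>>" as name(argument=value, ...), one argument or row to a line, values as JSON. play_rows: Moves the arm, as the interface text tells. Shifts and turns lie within -1 to 1; 1 stands for 150 mm of shift or pi rad of turn. Its arguments: {"type":"object","properties":{"series":{"type":"array","items":{"type":"array","items":{"type":"number"}}},"gripper":{"type":"number"},"force":{"type":"number"}},"required":["series"]}

```bash
mkdir -p pics
python3 - <<'E'
from workcell import manip
import cv2,pickle
s=manip.sense();print(s)
for n in["scene","side","wrist"]:
    f=manip.grab_frame(n);cv2.imwrite(f"pics/{n}0.png",f["pixels"][:,:,::-1]);pickle.dump(f,open(f"{n}0.pkl","wb"))
    print(n,f["fx"],f["cx"],f["cy"],f["R"],f["t"])
E
```

```text
{'clock': 0.0, 'joint_positions': array([-2.02807891e-01,  2.59346037e-01,  1.53610108e+00, -2.31310253e-05,
        1.34801115e+00, -2.02758733e-01]), 'joint_velocities': array([-4.74724145e-04, -8.09977456e-04,  9.78582572e-05, -1.21820734e-04,
        2.95999810e-04,  7.79031586e-05]), 'joint_efforts': array([ 1.06436883e-04, -4.46029150e+01, -2.90570551e+01, -7.42485804e-05,
        1.18754001e-02, -2.51378208e-05]), 'ee_pos': array([5.49776256e+02, 6.09824528e-02, 4.03865545e+02]), 'orientation': array([[ 4.43497816e-05,  9.99998321e-01, -1.83192513e-03],
       [ 9.99999937e-01, -4.37019433e-05,  3.53676493e-04],
       [ 3.53595840e-04, -1.83194070e-03, -9.99998259e-01]]), 'wrist_force': array([-0.1182335 ,  1.15287462, -0.33057383]), 'moment': array([ 0.02856275, -0.02190969, -0.03167348]), 'opening': 85.44165760690166}
scene 448.57898694960284 275.0849365394137 211.72190853372965 [[-0.31415574  0.94936433  0.00368079]
 [ 0.51685587  0.17428322 -0.838144  ]
 [-0.79634552 -0.26140531 -0.5454366 ]] [ 194.71179168 -251.82865047 1252.5789439 ]
side 523.3964033809193 288.98042551727394 205.74393030751008 [[ 0.97691233 -0.21317922  0.01403262]
 [-0.09245497 -0.48106918 -0.87179385]
 [ 0.19259899  0.85036878 -0.48967189]] [-586.01801557  146.08738116  725.2496145 ]
wrist 296.5560878100759 278.3405981049799 207.27545375792937 [[ 9.99998973e-01  6.72353187e-04 -1.26593560e-03]
 [ 9.90902682e-04 -9.62411205e-01  2.71594718e-01]
 [-1.03574303e-03 -2.71595694e-01 -9.62410882e-01]] [-550.0253589   -35.41390857  378.16028587]
```

View pics/scene0.png

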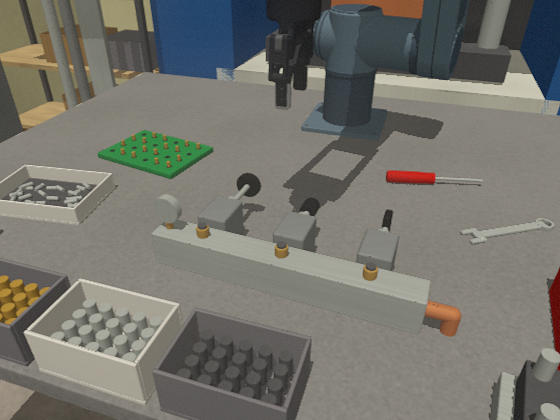

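View pics/side0.png

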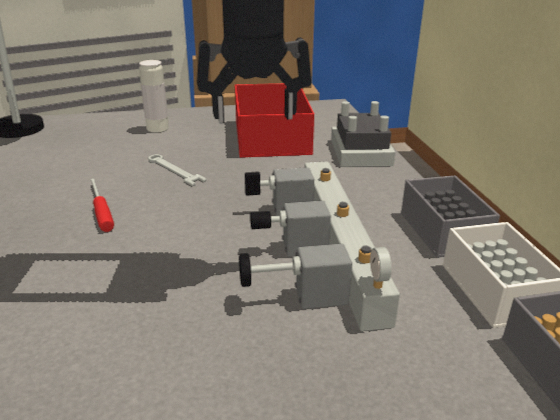

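View pics/wrist0.png

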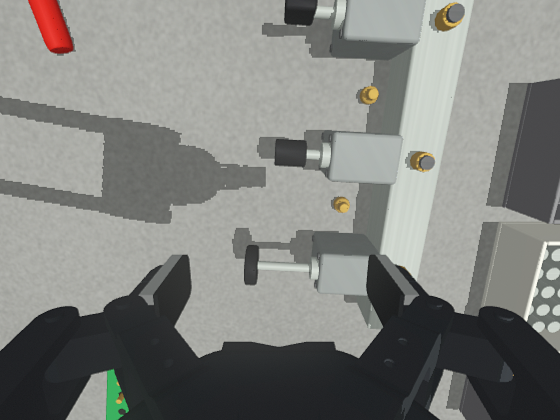

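Run:
```python
import cv2
a=cv2.imread("pics/wrist0.png");b=cv2.imread("pics/scene0.png");c=cv2.imread("pics/side0.png")
cv2.imwrite("pics/w1.png",cv2.resize(a[0:330,225:480],None,fx=2.3,fy=1.8,interpolation=2)[:, :])
cv2.imwrite("pics/s1.png",cv2.resize(b[160:340,140:470],None,fx=2.4,fy=2.4,interpolation=2))
cv2.imwrite("pics/d1.png",cv2.resize(c[150:340,220:420],None,fx=3,fy=3,interpolation=2))
```

```text
(no output)
```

View pics/w1.png

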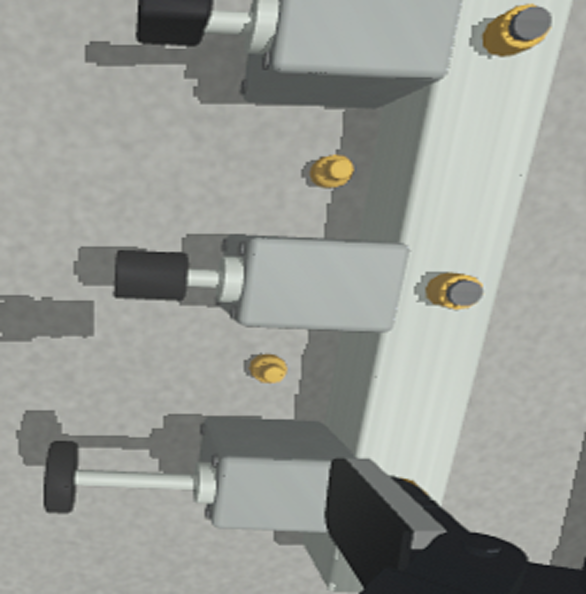

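View pics/s1.png

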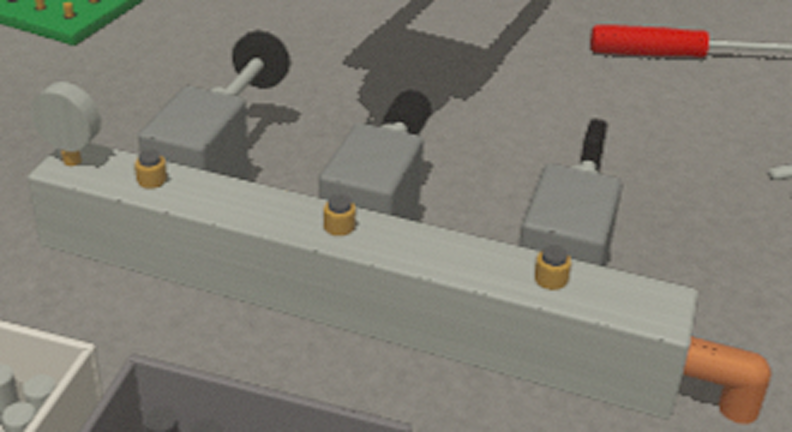

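View pics/d1.png

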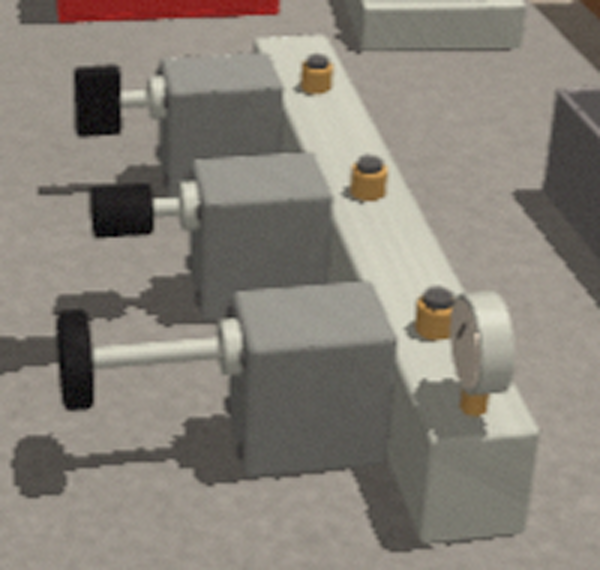

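```bash
cat > fit.py <<'E'
import numpy as np,pickle
from scipy.optimize import least_squares
F={n:pickle.load(open(n+"0.pkl","rb")) for n in("scene","side","wrist")}
sc=lambda u,v:(u/2.4+140,v/2.4+160)
sd=lambda u,v:(u/3+220,v/3+150)
w=lambda u,v:(u/2.3+225,v/1.8)
P=[("scene",sc(697,288),(-25,210,60)),("scene",sc(690,345),(25,210,60)),("scene",sc(30,178),(25,-210,60)),("scene",sc(43,243),(25,-210,0)),("scene",sc(670,415),(25,210,0)),
("side",sd(430,437),(-25,-210,60)),("side",sd(537,432),(25,-210,60)),("side",sd(427,540),(-25,-210,0)),("side",sd(525,532),(25,-210,0)),("side",sd(255,38),(-25,210,60)),("side",sd(328,38),(25,210,60)),
("side",sd(75,360),(-171,-130,60)),("side",sd(122,210),(-135,0,60)),("side",sd(98,100),(-135,130,60)),
("wrist",w(152,275),(-135,0,60)),("wrist",w(61,478),(-171,-130,60)),("scene",sc(261,60),(-171,-130,60)),("scene",sc(594,145),(-135,130,60))]
def tf(p,X):
    c,s=np.cos(p[2]),np.sin(p[2]);return np.array([p[0]+c*X[0]-s*X[1],p[1]+s*X[0]+c*X[1],X[2]])
def res(p):
    r=[]
    for n,uv,X in P:
        f=F[n];q=f["R"]@tf(p,X)+f["t"];r+=[f["fx"]*q[0]/q[2]+f["cx"]-uv[0],f["fy"]*q[1]/q[2]+f["cy"]-uv[1]]
    return np.array(r)
s=least_squares(res,[650,0,0],loss="soft_l1",x_scale=[100,100,1])
print(s.x)
for q,r in zip(P,res(s.x).reshape(-1,2)):print(q[0],q[2],r.round(1))
for n,X in dict(disc=(-171,-130,60),dischome=(-135,-130,60),barrel=(-135,0,60),paddle=(-135,130,60),padout=(-171,130,60)).items():print(n,tf(s.x,X).round(1))
E
python3 fit.py
```

```text
[ 6.95770239e+02  3.36146114e+01 -5.40136895e-02]
scene (-25, 210, 60) [ 0.5 -0.1]
scene (25, 210, 60) [-0.2  0.6]
scene (25, -210, 60) [-3.  -0.9]
scene (25, -210, 0) [-3.   1.7]
scene (25, 210, 0) [-0.2  3.6]
side (-25, -210, 60) [0.4 0.8]
side (25, -210, 60) [ 1.8 -1.1]
side (-25, -210, 0) [-2.3  1.6]
side (25, -210, 0) [0.6 0.5]
side (-25, 210, 60) [-1.3 -0.9]
side (25, 210, 60) [-1.  -2.3]
side (-171, -130, 60) [ 0.  -0.6]
side (-135, 0, 60) [-0.3 -0.4]
side (-135, 130, 60) [-0.4 -0.1]
wrist (-135, 0, 60) [-2.3 -1.1]
wrist (-171, -130, 60) [-0.9 -2.1]
scene (-171, -130, 60) [-0.9 -0.1]
scene (-135, 130, 60) [-1.6  4.5]
disc [518. -87.  60.]
dischome [553.9 -88.9  60. ]
barrel [561.   40.9  60. ]
paddle [568.  170.7  60. ]
padout [532.  172.7  60. ]
```

>>> play_rows(
  series=[
    [0,0,0.06,0,0,-0.039],
    [0,0,0.06,0,0,-0.039],
    [0,0,0.06,0,0,-0.039],
    [0,0,0.06,0,0,-0.039],
    [0,0,0.06,0,0,-0.039],
  ],
  gripper=-1,
  force=40,
)

```text
clock: 0.57
ee_pos: [549.9, 0.1, 359.0]
orientation: [[-0.58, 0.815, -0.001], [0.815, 0.58, 0.0], [0.0, -0.0, -1.0]]
wrist_force: [-1.1, -1.2, 0.6]
opening: 25.6
```

>>> play_rows(
  series=[
    [0,0,0.06,0,0,-0.039],
    [0,0,0.06,0,0,-0.039],
    [0,0,0.06,0,0,-0.039],
    [0,0,0.06,0,0,-0.039],
    [0,0,0.06,0,0,-0.039],
  ],
)

```text
clock: 0.98
ee_pos: [549.9, 0.1, 313.9]
orientation: [[-0.943, 0.333, -0.001], [0.333, 0.943, 0.0], [0.001, -0.0, -1.0]]
wrist_force: [0.4, -1.2, 0.3]
opening: -0.0
```

>>> play_rows(
  series=[
    [0,0,0,0,0,-0.039],
    [0,0,0,0,0,-0.039],
    [0,0,0,0,0,-0.015],
    [0,0,0,0,0,0],
  ],
)

```text
clock: 1.32
ee_pos: [549.9, 0.1, 314.3]
orientation: [[-0.999, 0.052, -0.001], [0.052, 0.999, 0.0], [0.001, 0.0, -1.0]]
wrist_force: [-0.5, -0.6, -0.9]
opening: 0.1
```

Run:
```python
from workcell import manip
import numpy as np
np.set_printoptions(suppress=True,precision=4)
s=manip.sense();print(s["clock"],s["ee_pos"],s["orientation"],s["opening"],s["wrist_force"],s["joint_positions"])
```

```text
1.3167 [549.8966   0.0596 314.2923] [[-0.9987  0.0518 -0.0009]
 [ 0.0518  0.9987  0.0002]
 [ 0.0009  0.0001 -1.    ]] 0.14581661353741035 [-0.4995 -0.5621 -0.8913] [-0.2028  0.3357  1.6621  0.      1.1447 -1.7218]
```

>>> play_rows(
  series=[
    [0.117,-0.147,0,0,0,0],
    [0.117,-0.148,0,0,0,0],
    [0.117,-0.147,0,0,0,0],
    [0.118,-0.148,0,0,0,0],
    [0,0,0.1,0,0,0],
  ],
)

```text
clock: 1.73
ee_pos: [473.6, -87.3, 301.6]
orientation: [[-0.998, 0.057, 0.002], [0.057, 0.998, -0.003], [-0.002, -0.003, -1.0]]
wrist_force: [0.6, -0.2, -0.2]
opening: -0.1
```

>>> play_rows(
  series=[
    [0,0,0.14,0,0,0],
    [0,0,0.14,0,0,0],
    [0,0,0.14,0,0,0],
    [0,0,0.12,0,0,0],
    [0,0,0,0,0,0],
  ],
)

```text
clock: 2.15
ee_pos: [473.5, -84.1, 215.7]
orientation: [[-0.998, 0.056, -0.006], [0.056, 0.998, 0.003], [0.006, 0.002, -1.0]]
wrist_force: [-1.0, 1.0, -0.3]
opening: 0.1
```

```bash
cat > look.py <<'E'
import sys,cv2
from workcell import manip
import numpy as np
np.set_printoptions(suppress=True,precision=4)
k=sys.argv[1]
for n in sys.argv[2:]:
    f=manip.grab_frame(n)["pixels"][:,:,::-1]
    if n=="side": f=cv2.resize(f[130:340,180:420],None,fx=2.8,fy=2.8,interpolation=2)
    elif n=="scene": f=cv2.resize(f[130:340,140:470],None,fx=2.4,fy=2.4,interpolation=2)
    cv2.imwrite(f"pics/{n}{k}.png",f)
s=manip.sense();print(s["clock"],s["ee_pos"],s["orientation"],s["opening"],s["wrist_force"])
E
python3 look.py a side scene
```

```text
2.25 [474.9233 -84.5568 218.508 ] [[-0.9985  0.0546 -0.0015]
 [ 0.0546  0.9985  0.0007]
 [ 0.0015  0.0006 -1.    ]] -0.09936480739394991 [-0.1329  0.4436 -0.0099]
```

View pics/sidea.png

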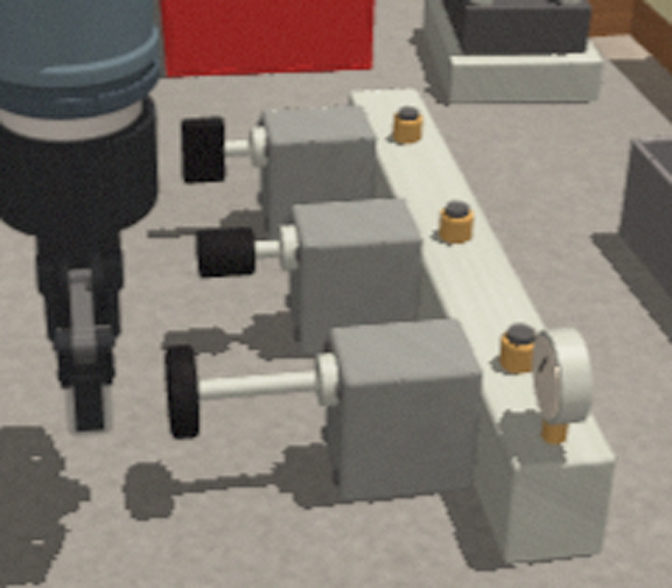

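View pics/scenea.png

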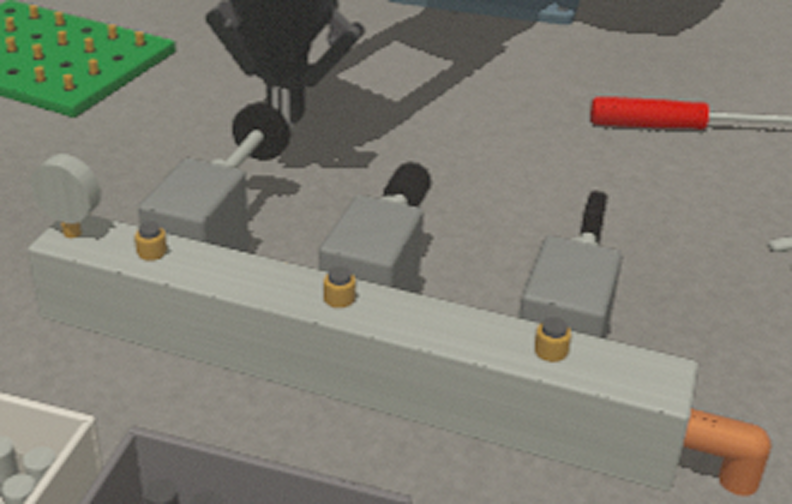

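>>> play_rows(
  series=[
    [-0.05,0,0,0,0,0],
    [-0.05,0,0,0,0,0],
    [-0.04,0,0,0,0,0],
    [-0.04,0,0,0,0,0],
    [-0.03,0,0,0,0,0],
  ],
)

```text
clock: 2.67
ee_pos: [506.7, -86.3, 219.2]
orientation: [[-0.999, 0.053, -0.002], [0.053, 0.999, -0.0], [0.002, -0.0, -1.0]]
wrist_force: [-5.6, -1.1, 3.8]
opening: 0.2
```

>>> play_rows(
  series=[
    [-0.03,0,0,0,0,0],
    [-0.03,0,0,0,0,0],
    [-0.03,0,0,0,0,0],
  ],
)

```text
clock: 2.92
ee_pos: [520.5, -87.0, 219.0]
orientation: [[-0.999, 0.053, 0.0], [0.053, 0.999, -0.0], [-0.0, -0.0, -1.0]]
wrist_force: [-0.2, 0.7, -0.0]
opening: 0.1
```

>>> play_rows(
  series=[
    [-0.03,0,0,0,0,0],
    [-0.03,0,0,0,0,0],
  ],
)

```text
clock: 3.08
ee_pos: [529.9, -87.5, 218.9]
orientation: [[-0.999, 0.053, 0.001], [0.053, 0.999, -0.0], [-0.001, -0.0, -1.0]]
wrist_force: [-0.6, 0.2, 0.0]
opening: 0.0
```

>>> play_rows(
  series=[
    [-0.014,0,0,0,0,0],
    [-0.014,0,0,0,0,0],
    [0,0,0,0,0,0],
  ],
)

```text
clock: 3.33
ee_pos: [533.6, -87.7, 218.7]
orientation: [[-0.999, 0.053, 0.0], [0.053, 0.999, -0.0], [-0.0, -0.0, -1.0]]
wrist_force: [0.4, -0.8, -0.1]
opening: 0.0
```

```bash
python3 look.py b side
```

```text
3.3833 [533.3299 -87.6799 218.6391] [[-0.9986  0.0533  0.0001]
 [ 0.0533  0.9986  0.    ]
 [-0.0001  0.     -1.    ]] -0.08733950919914257 [-0.4073  0.5847  0.2975]
```

View pics/sideb.png

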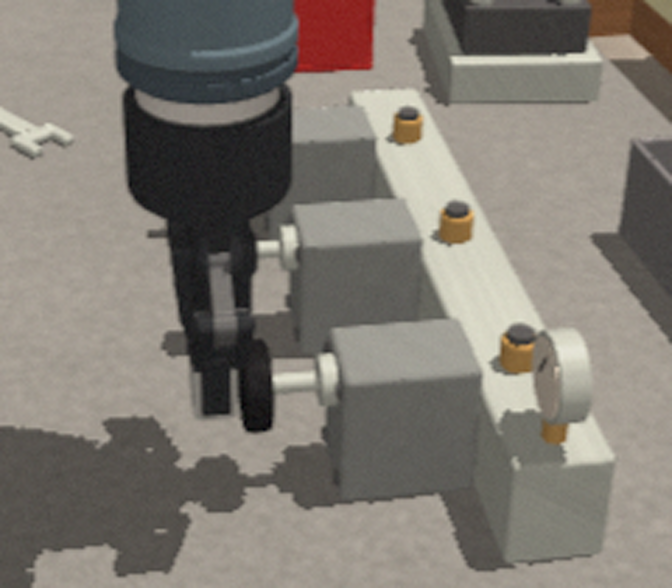

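>>> play_rows(
  series=[
    [-0.014,0,0,0,0,0],
    [-0.014,0,0,0,0,0],
    [0,0,0,0,0,0],
  ],
)

```text
clock: 3.63
ee_pos: [536.5, -87.8, 218.5]
orientation: [[-0.999, 0.053, -0.003], [0.053, 0.999, 0.001], [0.003, 0.0, -1.0]]
wrist_force: [-5.0, -0.3, 2.4]
opening: -0.1
```

>>> play_rows(
  series=[
    [-0.014,0,0,0,0,0],
    [0,0,0,0,0,0],
  ],
)

```text
clock: 3.8
ee_pos: [537.2, -87.8, 218.4]
orientation: [[-0.999, 0.053, -0.007], [0.053, 0.999, 0.001], [0.008, 0.001, -1.0]]
wrist_force: [-11.4, -1.3, 8.3]
opening: 0.3
```

>>> play_rows(
  series=[
    [0.13,0,0,0,0,0],
    [0.14,0,0,0,0,0],
    [0,0,-0.2,0,0,0],
    [0,0,-0.22,0,0,0],
    [0,0,-0.25,0,0,0],
  ],
)

```text
clock: 4.22
ee_pos: [498.1, -85.7, 319.2]
orientation: [[-0.999, 0.054, -0.003], [0.054, 0.999, 0.001], [0.003, 0.001, -1.0]]
wrist_force: [0.6, -0.0, -0.5]
opening: -0.1
```

>>> play_rows(
  series=[
    [-0.052,0.24,0,0,0,0],
    [-0.052,0.24,0,0,0,0],
    [-0.052,0.24,0,0,0,0],
    [-0.052,0.24,0,0,0,0],
    [-0.052,0.24,0,0,0,0],
  ],
  gripper=0.18,
)

```text
clock: 4.63
ee_pos: [547.8, 93.4, 319.6]
orientation: [[-0.999, 0.054, 0.001], [0.054, 0.999, 0.0], [-0.001, 0.0, -1.0]]
wrist_force: [1.4, -1.1, 0.6]
opening: 50.3
```

>>> play_rows(
  series=[
    [-0.052,0.24,0,0,0,0],
    [-0.052,0.24,0,0,0,0],
    [0,0.05,0,0,0,0],
    [0,0,0,0,0,0],
    [0,0,0,0,0,0],
  ],
)

```text
clock: 5.05
ee_pos: [567.1, 170.4, 318.9]
orientation: [[-0.999, 0.052, -0.001], [0.052, 0.999, -0.001], [0.001, -0.001, -1.0]]
wrist_force: [0.4, -0.6, 0.0]
opening: 50.4
```

```bash
python3 look.py c side wrist scene
```

```text
5.2 [567.2353 168.8454 319.1864] [[-0.9985  0.055  -0.0004]
 [ 0.055   0.9985 -0.0005]
 [ 0.0004 -0.0005 -1.    ]] 50.50481976766222 [-0.3484  0.8108 -0.892 ]
```

View pics/sidec.png

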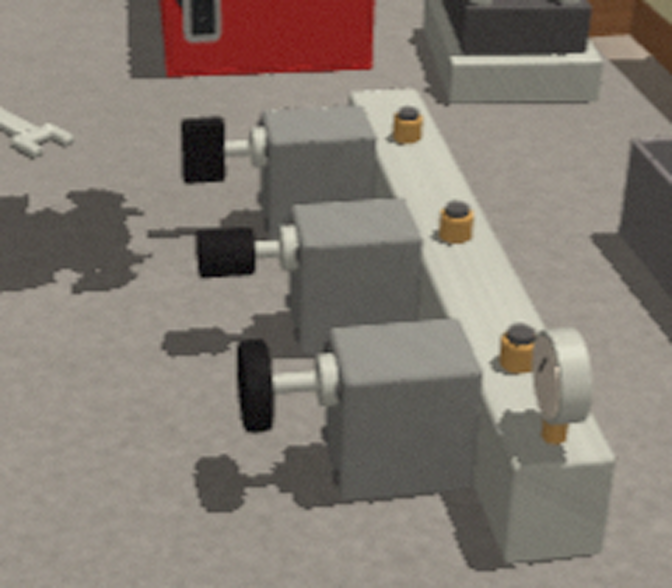

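View pics/wristc.png

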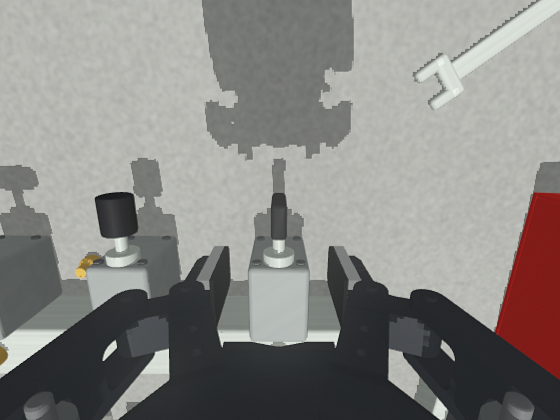

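View pics/scenec.png

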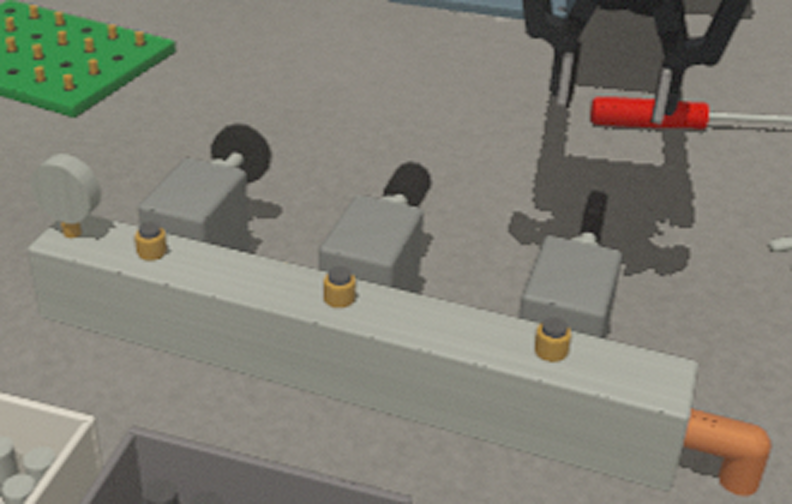

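>>> play_rows(
  series=[
    [0,0,0.14,0,0,0],
    [0,0,0.16,0,0,0],
    [0,0,0.16,0,0,0],
    [0,0,0.14,0,0,0],
    [0,0,0.093,0,0,0],
  ],
)

```text
clock: 5.62
ee_pos: [566.7, 168.5, 213.3]
orientation: [[-0.998, 0.056, -0.003], [0.056, 0.998, -0.0], [0.003, -0.001, -1.0]]
wrist_force: [-0.9, 0.3, -0.4]
opening: 50.3
```

>>> play_rows(
  series=[
    [0,0,0,0,0,0],
    [0,0,0,0,0,0],
  ],
)

```text
clock: 5.78
ee_pos: [567.2, 169.0, 214.9]
orientation: [[-0.998, 0.055, -0.002], [0.055, 0.998, -0.0], [0.002, -0.0, -1.0]]
wrist_force: [0.3, 0.5, 0.7]
opening: 50.5
```

```bash
python3 look.py d side wrist
```

```text
5.8833 [568.0651 169.6024 216.5776] [[-0.9985  0.0545  0.0021]
 [ 0.0545  0.9985  0.0001]
 [-0.0021  0.0002 -1.    ]] 50.25192891976929 [-0.4975 -0.3651 -0.1613]
```

View pics/sided.png

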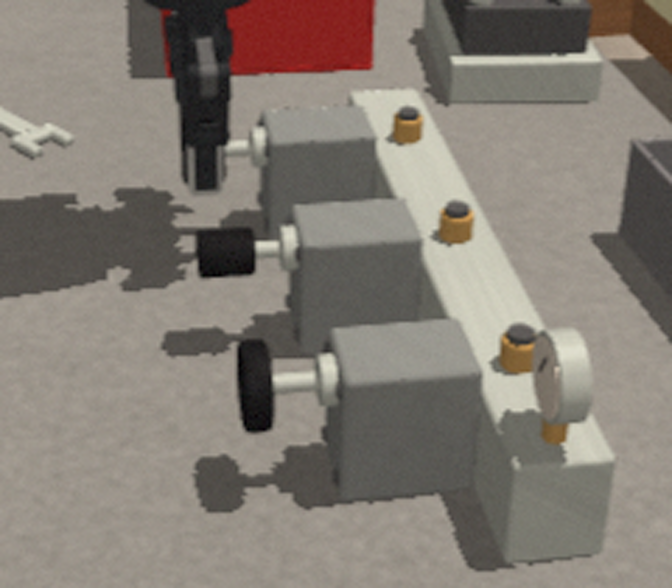

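View pics/wristd.png

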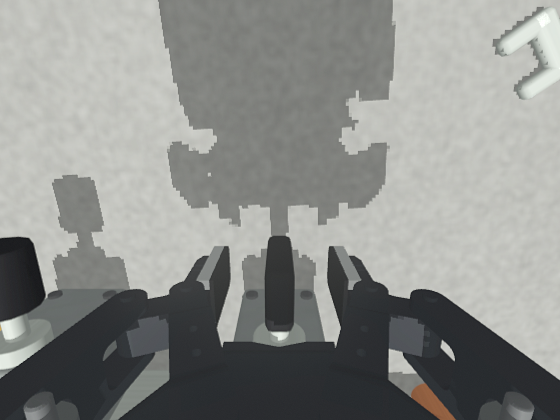

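Paddle at column 279, centred between the pads (columns ~222 and 337). Close on it.

>>> play_rows(
  series=[
    [0,0,0,0,0,0],
    [0,0,0,0,0,0],
    [0,0,0,0,0,0],
    [0,0,0,0,0,0],
    [0,0,0,0,0,0],
  ],
  gripper=-1,
  force=50,
)

```text
clock: 6.3
ee_pos: [567.7, 169.8, 216.3]
orientation: [[-0.999, 0.053, 0.001], [0.053, 0.999, -0.001], [-0.001, -0.001, -1.0]]
wrist_force: [-1.1, -5.0, 6.2]
opening: 11.4
```

>>> play_rows(
  series=[
    [0,0,0,0,0,0],
    [0,0,0,0,0,0],
  ],
)

```text
clock: 6.47
ee_pos: [567.7, 169.8, 216.3]
orientation: [[-0.999, 0.053, 0.001], [0.053, 0.999, -0.001], [-0.001, -0.001, -1.0]]
wrist_force: [-1.4, -4.3, 6.0]
opening: 11.7
```

Gripped (11.7 mm). Pull out along tool +x.

>>> play_rows(
  series=[
    [0.03,0,0,0,0,0],
    [0.03,0,0,0,0,0],
    [0.03,0,0,0,0,0],
    [0.03,0,0,0,0,0],
    [0.03,0,0,0,0,0],
  ],
)

```text
clock: 6.88
ee_pos: [545.8, 170.9, 216.4]
orientation: [[-0.999, 0.054, 0.003], [0.054, 0.999, -0.001], [-0.003, -0.001, -1.0]]
wrist_force: [0.0, -3.3, 5.3]
opening: 11.2
```

>>> play_rows(
  series=[
    [0.03,0,0,0,0,0],
    [0.03,0,0,0,0,0],
    [0.02,0,0,0,0,0],
    [0,0,0,0,0,0],
  ],
)

```text
clock: 7.22
ee_pos: [532.1, 171.8, 216.3]
orientation: [[-0.999, 0.053, -0.001], [0.053, 0.999, -0.001], [0.001, -0.001, -1.0]]
wrist_force: [-5.0, -4.9, 9.9]
opening: 11.6
```

>>> play_rows(
  series=[
    [0.012,0,0,0,0,0],
    [0.008,0,0,0,0,0],
    [0,0,0,0,0,0],
  ],
)

```text
clock: 7.47
ee_pos: [531.2, 171.8, 216.3]
orientation: [[-0.999, 0.053, 0.005], [0.053, 0.999, -0.001], [-0.005, -0.001, -1.0]]
wrist_force: [3.9, -5.9, 3.2]
opening: 11.4
```

>>> play_rows(
  series=[
    [-0.01,0,0,0,0,0],
    [0,0,0,0,0,0],
    [0,0,0,0,0,0],
    [0,0,0,0,0,0],
  ],
  gripper=0.18,
)

```text
clock: 7.8
ee_pos: [531.1, 172.5, 215.1]
orientation: [[-0.999, 0.053, -0.001], [0.053, 0.999, 0.0], [0.001, 0.0, -1.0]]
wrist_force: [-1.0, 1.2, -0.2]
opening: 50.1
```

>>> play_rows(
  series=[
    [0,0,0,0,0,0],
    [0,0,-0.1,0,0,0],
    [0,0,-0.15,0,0,0],
    [0,0,-0.2,0,0,0],
    [0,0,-0.2,0,0,0],
  ],
)

```text
clock: 8.22
ee_pos: [530.9, 172.4, 313.0]
orientation: [[-0.999, 0.053, -0.003], [0.053, 0.999, -0.0], [0.003, -0.0, -1.0]]
wrist_force: [0.2, -0.0, -0.5]
opening: 50.4
```

>>> play_rows(
  series=[
    [0,0,-0.2,0,0,0],
    [0.2,0,-0.1,0,0,0],
    [0.2,0,0,0,0,0],
    [0.2,0,0,0,0,0],
    [0,0,0,0,0,0],
  ],
)

```text
clock: 8.63
ee_pos: [436.4, 177.6, 357.4]
orientation: [[-0.999, 0.052, -0.005], [0.052, 0.999, -0.0], [0.005, -0.0, -1.0]]
wrist_force: [-1.0, 0.5, -0.8]
opening: 50.1
```

```bash
python3 look.py e side scene
```

```text
8.7333 [440.5768 177.3356 358.0974] [[-0.9986  0.0524  0.0006]
 [ 0.0524  0.9986  0.0002]
 [-0.0006  0.0002 -1.    ]] 50.5712028786201 [ 1.0848 -0.1489 -0.5174]
```

View pics/sidee.png

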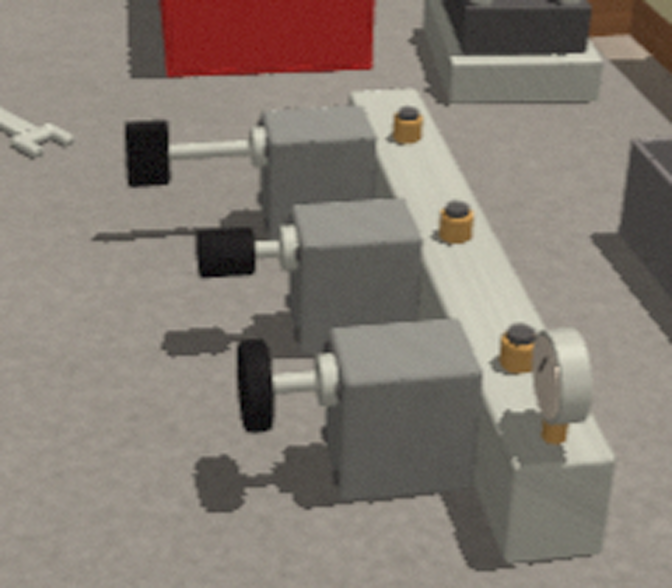

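View pics/scenee.png

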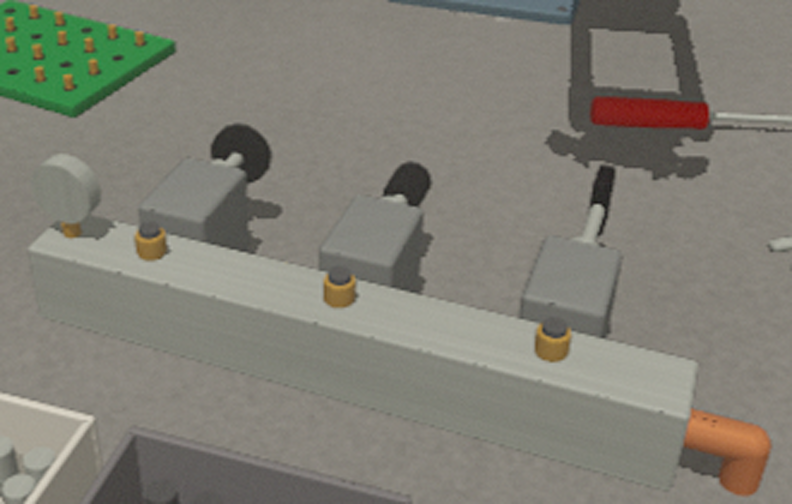

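The side view shows the disc home at px (256,385), the barrel unmoved at (226,250) and the paddle out at (148,153), up from x ≈ 203. The gripper is clear of everything.

```bash
python3 -c "
from workcell import manip
print(manip.finish_job())"
```

```text
the job is handed in; nothing more can be done
None
```

I shut the disc valve, then opened the paddle valve, and handed the job in at about 8.7 s of the 42 s limit.

- **Disc:** I pushed it in with the shut fingers. The force rose to about 11 N at the predicted home position, which I took as the end stop. It was still home in the last pictures.
- **Paddle:** I gripped it and pulled it out about 36.5 mm. The force then changed sign and the knob stopped moving, so it was at its stop. It stayed out after I let go.
- **Barrel:** It was not touched and shows no movement in the pictures.

At hand-in the gripper was well clear and the wrist force was near zero. In the final views the header and caps were as before. The loose couplings are hidden in those views, so I did not check them again after the start. No check failed or disagreed.

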